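# Ready the analyser: close the sample drawer and lid, then start

### The job

Start the analyser run using only your fingertips, without gripping or lifting anything: push the blue-fronted sample drawer fully home, then push the blue lid above it down until it is shut, then press the green start button right down and let go. Leave the pale grey reagent drawer open as it is, do not press the red stop button, and leave everything else standing where it is.

Things in the scene. Friction and masses are not known exactly. Their poses are not given: they have to be found in the camera images.
- sample_module: fixed white housing with a blue flash on its sides, with the blue-fronted sample drawer and blue lid; 240 (x) x 170 (y) x 110 high. Origin under its centre, on the table; its x axis points from the drawer front into the housing (the closing direction), y to the left, z up. Front face at own x = -120. Sizes in mm.
- sample_drawer (a joint): opening of the sample drawer in m: 0 fully home, up to 0.10 out. Slides along the module's x axis with about 2.5 N friction and stays where it is left.
- sample_drawer_front (a point): centre of the outer (robot-side) face of the sample drawer's flat, ribbed blue front panel: 150 wide, 88 high (from 20 to 108 above the table; this point is 64 above the table), 15 thick. It moves with the drawer; when fully home this face lies 15 in front of the housing. No handle. A rack of capped tubes is fixed inside, tops 97 above the table. Sizes in mm.
- lid (a joint): angle of the blue lid in rad: 0 shut and flat on the housing, larger is further open (up to 1.35); starts 0.85 to 1.2. Stiff hinge (0.35 N m friction), stays where it is left; pressing down near its free edge takes 2 to 4 N.
- lid_edge (a point): middle of the lid's free edge, on its outer (upper) face. The lid is a flat plate 200 long from the hinge, 166 wide, 8 thick; its hinge line runs along sample_module's y at module x = +85 (far end), 110 above the table, its outer face 9 off that line; when shut its outer face is 119 above the table and this edge is the one nearest the robot. Sizes in mm.
- reagent_module: the other fixed white housing, same size and axes as sample_module, with grey flashes, no lid and a pale grey-white drawer front. To be left alone. Sizes in mm.
- reagent_drawer (a joint): opening of the reagent drawer in m, 0 shut; stands open 0.04 to 0.09 on purpose and is to stay so.
- reagent_drawer_front (a point): centre of the outer face of the pale grey-white reagent drawer front, 150 wide, 88 high, 64 above the table. Sizes in mm.
- console: fixed white control box 100 (x) x 80 (y) x 45 high with a dark top carrying a green and a red push button 48 apart along its x; origin under its centre; right or left of the modules. Sizes in mm.
- start_button (a joint): travel of the green start button in m: 0 up, 0.006 fully pressed; springs back; about 5 N to press fully.
- start_button_top (a point): centre of the top of the green button, 28 diameter, pressed straight down; it is the button nearer the robot on the console. Sizes in mm.
- stop_button (a joint): travel of the red stop button in m: 0 up, 0.006 pressed. Not to be pressed.
- stop_button_top (a point): centre of the top of the red button, 28 diameter. Sizes in mm.
- tip_box: loose blue pipette-tip box with yellow tips, 110 x 80 x 50 (58 over the tips); bystander; origin under its centre. Sizes in mm.
- jar: loose small jar with blue cap, 38 diameter, 55 high, standing between the two drawers; bystander; origin under its centre. Sizes in mm.
- wash_bottle: loose white bottle with red cap, 60 diameter, 150 high; bystander; origin under its centre. Sizes in mm.
- beaker: loose clear beaker, 68 diameter, 80 high; bystander; origin under its centre. Sizes in mm.
- sharps_pot: loose yellow pot with red lid, 84 diameter, 110 high; bystander; origin under its centre. Sizes in mm.
There are look-alikes about, which are no part of the job. What is shaped like the console but orange or pink is not meant.

How it is judged:
By the outcome, as a careful person would: the job done as asked, in the order asked, and still so for the second after the job is handed in, with the robot touching nothing.
It also fails if it takes over 61 s, if anything falls off the work surface, if the arm or the gripper's body presses on something with over 40 N, if the wrist force passes 120 N, or if a joint passes its speed limit or range.

### The arm

A 7-joint arm with a two-finger parallel gripper is mounted at the origin on the work surface. World frame = base frame: x ahead of the robot, y to its left, z up, the work surface at z = 0. Lengths are in m, angles in rad, forces in N, time in s.
With the tool pointing down it reaches from about 0.4 to 0.925 m from the base axis. Payload 5.6 kg.
Tool frame: the origin (TCP) lies at the centre of the arm's flange, where the gripper is bolted on; the fingertips stand 173 mm ahead of it and the grasp point (between the pads) lies 155 mm ahead of it; z points along the fingers, y is the line along which they close (so a half turn about z gives the same grasp; the last joint's range is limited). The gripper opens to 85 mm and grips with 20 to 120 N. Pads are 22 mm wide; open, the fingers measure 114 mm over their backs; the gripper's body (76 mm by 85 mm) begins 54 mm behind the grasp point. The pads swing forward as they close: fully open they stand 13 mm farther back than shut.
Start: joints at [1.099, 0.468, -0.012, 1.603, 0.006, 1.071, -0.056], TCP at [0.27, -0.591, 0.405] pointing down, gripper open.
Joint ranges: [-2.53, 2.53], [-0.31, 2.02], [-1.57, 1.55], [0.28, 2.44], [-1.29, 4.43], [0.15, 1.84], [-2.92, 2.92]. Speed limits (rad/s): [2.57, 2.57, 3.14, 3.14, 3.14, 3.14, 3.14].

### API

Orientations are given as a 3x3 rotation matrix whose columns are the frame's x, y, z axes.
In Python, from workcell import manip gives the robot as it stands.
- The arm moves only by the shell command python3 -m crank 'ROWS' [OPENING] [FORCE]. ROWS is JSON, a list of rows, each a list of 4 numbers: the shift along the tool's x, y, z in m, then the turn about the tool's z in rad. A call has 1 to 5 rows; each row is the pose to reach, as a shift and turn from the pose commanded when the call began, along the tool's axes at that moment; what a row does not reach only later rows make up. A row lasts 1/10 s, in which the tool goes at most 50 mm and 8.59 degrees, less where a joint would pass 70% of its speed; a pose out of reach is approached as far as the arm can. A call with a gripper value outside its range is refused whole. OPENING is the gripper command: -1 is fully open, 1 is shut, values between are in proportion, set as the call begins (- or left out, the last holds). The fingers move at their own pace and stop on an object; FORCE is the grip in N (left out, the last holds). Time passes only in rows, so rows that repeat a pose let the fingers close. It gives the time, the measured TCP pose, the force, the opening and the grip force at its end, in the units of the state.
- manip.get_obs(): the state, without advancing time (a new reading comes with each control period).
- manip.get_image(name): name is "side" or "top"; returns (picture, depth): 420x560x3 uint8, red, green, blue; 420x560 float32, m along the optical axis (not along the pixel's ray), 0 where there is no reading.
- manip.get_calibration(name): a dict with "fovy" (degrees; the focal length in pixels is half the picture's height over the tangent of half this angle, whatever the lens; pixels are square), "cx", "cy" (the principal point, pixels), "R" (3x3) and "t" (3): a world point X has camera coordinates R X + t. Camera axes: x right, y down, z forward; pixel columns grow to the right and rows downward; lengths in m; the calibration is good to about 2 mm. A picture is of the moment at which its call begins. get_calibration takes no time and is no camera call.
- manip.job_done(): hands the job in; it is judged then, once.
The state is a dict: "time": time; "joint_pos": joint angles; "joint_vel": joint speeds; "tau": joint torques, N m; "tool_pos": TCP position; "orientation": TCP orientation; "ft_force": force on the tool from outside, world axes, zero at the start; "wrist_torque": the same for the moment, N m; "finger_gap": finger opening in m; "finger_force": force on a finger pad.
Only numpy, scipy, OpenCV 4.12 (cv2) and the standard library are available. Lean on these libraries where they do the work, as an engineer would, in place of code of your own. Each camera call takes 0.05 s, during which the arm holds its last target. There are 200 camera calls.

## Working session

There is one attempt and no reset: what is moved stays moved. The work goes in short steps, Python scripts to look and compute and a shell command to move; the robot and the scene stay as the last step left them, time stands still between calls to the robot, and variables do not carry over. Pictures are saved under pics/ and viewed, at most 10 in all, crops included, and the job is handed in when it is done.

```bash
mkdir -p pics
cat > h.py <<'E'
import numpy as np,cv2
from workcell import manip
def grab(n):
    im,d=manip.get_image(n); np.savez(f'/tmp/{n}.npz',im=im,d=d); return im,d
def cal(n):
    c=manip.get_calibration(n); f=210/np.tan(np.radians(c['fovy'])/2); return f,c['cx'],c['cy'],np.array(c['R']),np.array(c['t'])
def pts(n,u,v,d):
    f,cx,cy,R,t=cal(n); u,v,d=map(np.asarray,(u,v,d)); P=np.stack([(u-cx)/f*d,(v-cy)/f*d,d],-1); return (P-t)@R
def cloud(n,d):
    v,u=np.mgrid[:420,:560]; return pts(n,u,v,d)
def save(im,p): cv2.imwrite(p,im[...,::-1])
E
python3 - <<'E'
from h import *
for n in('side','top'):
    im,d=grab(n); save(im,f'pics/{n}0.png'); f,cx,cy,R,t=cal(n); print(n,f,cx,cy,(-R.T@t).round(3),R.round(3).tolist(),(d>0).mean())
o=manip.get_obs(); print(o['time'],o['tool_pos'],np.round(o['orientation'],3).tolist(),o['finger_gap'])
E
```

```text
side 535.5260570867414 282.92249187998203 207.66402254335262 [0.163 1.295 0.935] [[-0.942, -0.336, 0.021], [-0.196, 0.495, -0.846], [0.274, -0.801, -0.532]] 0.9960544217687075
top 404.2947271254181 282.80866442618014 203.92920333246843 [0.269 0.048 1.4  ] [[-0.014, -1.0, -0.002], [-0.975, 0.014, -0.222], [0.222, -0.001, -0.975]] 0.9960756802721088
0.1 [ 0.27011563 -0.59097828  0.40382909] [[0.909, 0.416, -0.001], [0.416, -0.909, 0.001], [-0.0, -0.002, -1.0]] 0.08543256823922234
```

View pics/side0.png

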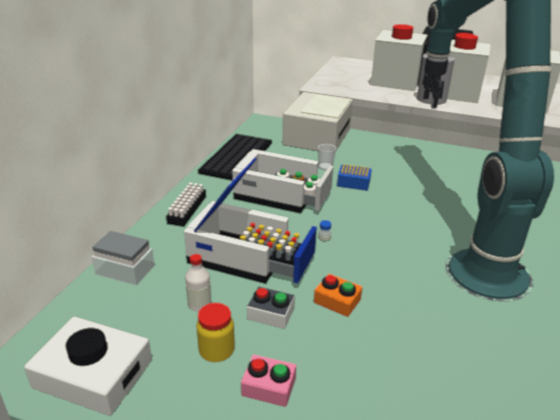

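View pics/top0.png

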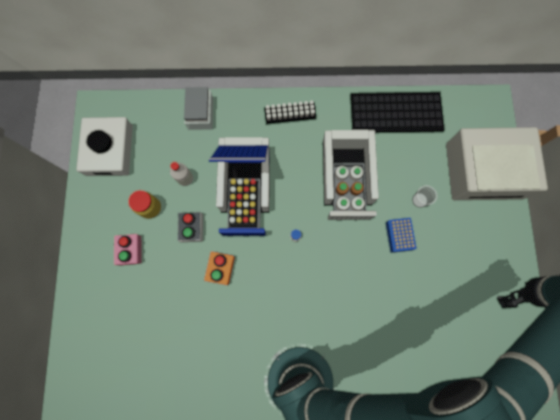

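Top view: the consoles are white with a dark top (189,227), orange (219,267) and pink (126,250). The white one fits, with green at (188,238) and red at (188,218). The sample module is at about (244,185) with its blue front at (242,231) and its lid at (240,153). The reagent module is at (350,175).

```bash
cat > m.py <<'E'
from h import *
def masks(n):
    z=np.load(f'/tmp/{n}.npz'); im,d=z['im'],z['d']; return im,d,cv2.cvtColor(im,cv2.COLOR_RGB2HSV),cloud(n,d)
def rep(n,name,m,hsvlo,hsvhi,roi,zr=None):
    im,d,h,P=m; k=cv2.inRange(h,hsvlo,hsvhi)>0; r=np.zeros_like(k); r[roi[1]:roi[3],roi[0]:roi[2]]=1; k&=r&(d>0)
    if zr: k&=(P[...,2]>zr[0])&(P[...,2]<zr[1])
    q=P[k]; print(n,name,len(q),'med',np.median(q,0).round(4),'p3',np.percentile(q,3,0).round(3),'p97',np.percentile(q,97,0).round(3)); return q
E
python3 - <<'E'
from m import *
B=((105,120,50),(130,255,255)); G=((50,100,50),(80,255,255)); Rd=((0,150,60),(6,255,255))
T=masks('top'); S=masks('side')
for n,m,r in (('top',T,{'front':(212,222,275,242),'lid':(205,140,275,166),'g':(176,228,202,242),'r':(176,208,202,226)}),('side',S,{'front':(292,225,320,282),'lid':(200,155,262,235),'g':(272,290,290,310),'r':(252,284,271,304)})):
    for k,c in (('front',B),('lid',B),('g',G),('r',Rd)):
        q=rep(n,k,m,*c,r[k])
        if k in('front','lid'):
            if k=='front' and n=='top': q=q[q[:,2]>.095]
            if k=='front' and n=='side': q=q[q[:,2]<.11]
            c0=q.mean(0); w,s,v=np.linalg.svd(q-c0,full_matrices=False); print('  axes',v.round(3).tolist(),'sd',(s/len(q)**.5).round(4))
            if k=='front': (cx,cy),wh,a=cv2.minAreaRect(q[:,:2].astype(np.float32)); print('  rect',cx,cy,wh,a)
# housing top: white at z~.11
h=T[2];P=T[3]; k=(h[...,1]<60)&(abs(P[...,2]-.11)<.006); k[:,:212]=0;k[:,280:]=0
q=P[k].astype(np.float32); print('housing',len(q),cv2.minAreaRect(q[:,:2]))
ims=[cv2.resize(T[0][130:290,110:310],(600,480),interpolation=cv2.INTER_CUBIC)]
save(ims[0],'pics/crop.png')
E
```

```text
top front 300 med [0.4749 0.1799 0.1058] p3 [0.471 0.113 0.059] p97 [0.485 0.248 0.111]
  axes [[-0.008, -1.0, -0.004], [-0.963, 0.009, -0.269], [-0.269, -0.002, 0.963]] sd [0.041  0.0044 0.0028]
  rect 0.4788432717323303 0.1815243512392044 (0.14577069878578186, 0.014121510088443756) 89.60302734375
top lid 582 med [0.7089 0.1747 0.2075] p3 [0.655 0.104 0.014] p97 [0.745 0.25  0.278]
  axes [[-0.363, -0.046, 0.931], [0.011, -0.999, -0.045], [-0.932, 0.006, -0.363]] sd [0.0616 0.0445 0.0137]
top g 71 med [0.4808 0.3662 0.0653] p3 [0.469 0.354 0.054] p97 [0.495 0.38  0.072]
top r 63 med [0.5293 0.3666 0.0664] p3 [0.517 0.356 0.055] p97 [0.542 0.38  0.074]
side front 653 med [0.4728 0.2078 0.0815] p3 [0.47  0.122 0.031] p97 [0.486 0.26  0.112]
  axes [[0.034, 0.998, -0.053], [0.037, 0.052, 0.998], [-0.999, 0.036, 0.035]] sd [0.0449 0.0258 0.006 ]
  rect 0.4882839024066925 0.18785816431045532 (0.1495276540517807, 0.03668026253581047) 89.41963958740234
side lid 264 med [0.6782 0.2254 0.2452] p3 [0.653 0.121 0.143] p97 [0.745 0.265 0.282]
  axes [[0.489, 0.467, -0.737], [0.239, -0.884, -0.401], [0.839, -0.02, 0.544]] sd [0.0573 0.0411 0.0013]
side g 113 med [0.4802 0.3715 0.0676] p3 [0.469 0.354 0.057] p97 [0.494 0.383 0.072]
side r 97 med [0.5276 0.3737 0.0684] p3 [0.517 0.358 0.058] p97 [0.541 0.384 0.071]Traceback (most recent call last):
  File "<stdin>", line 14, in <module>
cv2.error: OpenCV(4.12.0) /io/opencv/modules/imgproc/src/convhull.cpp:143: error: (-215:Assertion failed) total >= 0 && (depth == CV_32F || depth == CV_32S) in function 'convexHull'
```

Run:
```python
from m import *
T=masks('top'); h=T[2];P=T[3]
k=(h[...,1]<60)&(h[...,2]>120)&(abs(P[...,2]-.11)<.008); k[:,:212]=False;k[:,280:]=False;k[:130]=False;k[240:]=False
q=P[k].astype(np.float32); print(len(q)); print(cv2.minAreaRect(q[:,:2]), q.min(0),q.max(0))
# red/green tops only
for n,lo,hi,roi in(('g',(50,100,50),(80,255,255),(176,228,202,245)),('r',(0,150,60),(6,255,255),(176,206,202,226))):
    rep('top',n,T,lo,hi,roi,(.062,.09))
save(cv2.resize(T[0][130:290,110:310],(600,480),interpolation=cv2.INTER_CUBIC),'pics/crop.png')
```

```text
971Traceback (most recent call last):
  File "<stdin>", line 4, in <module>
cv2.error: OpenCV(4.12.0) /io/opencv/modules/imgproc/src/convhull.cpp:143: error: (-215:Assertion failed) total >= 0 && (depth == CV_32F || depth == CV_32S) in function 'convexHull'
```

```bash
python3 - <<'E'
from m import *
T=masks('top'); h=T[2];P=T[3]
k=(h[...,1]<60)&(h[...,2]>120)&(abs(P[...,2]-.11)<.008); k[:,:212]=False;k[:,280:]=False;k[:130]=False;k[240:]=False
q=np.ascontiguousarray(P[k],dtype=np.float32); print(cv2.minAreaRect(q[:,:2].copy()), q.min(0),q.max(0))
for n,lo,hi,roi in(('g',(50,100,50),(80,255,255),(176,228,202,245)),('r',(0,150,60),(6,255,255),(176,206,202,226))):
    rep('top',n,T,lo,hi,roi,(.062,.09))
save(cv2.resize(T[0][130:290,110:310],(600,480),interpolation=cv2.INTER_CUBIC),'pics/crop.png')
E
python3 -m crank '[[0.2,-0.15,0,0.43],[0.2,-0.15,0,0.43],[0.2,-0.15,0,0.43],[0.2,-0.15,0,0.43],[0.2,-0.15,0,0.43]]' 1 30
```

```text
((0.6419135332107544, 0.18206673860549927), (0.16864734888076782, 0.31658676266670227), 89.71859741210938) [0.48325586 0.0970315  0.10207543] [0.8003626  0.26651093 0.11793915]
top g 54 med [0.4826 0.3667 0.0669] p3 [0.471 0.356 0.063] p97 [0.495 0.38  0.073]
top r 48 med [0.5291 0.3682 0.0673] p3 [0.518 0.358 0.062] p97 [0.542 0.38  0.074]
time: 0.6
tool_pos: [0.3903, -0.3695, 0.4044]
orientation: [[1.0, -0.001, -0.0], [-0.001, -1.0, 0.0], [-0.0, -0.0, -1.0]]
ft_force: [0.2, -0.6, 0.0]
finger_gap: 0.0124
finger_force: 0.0
```

View pics/crop.png

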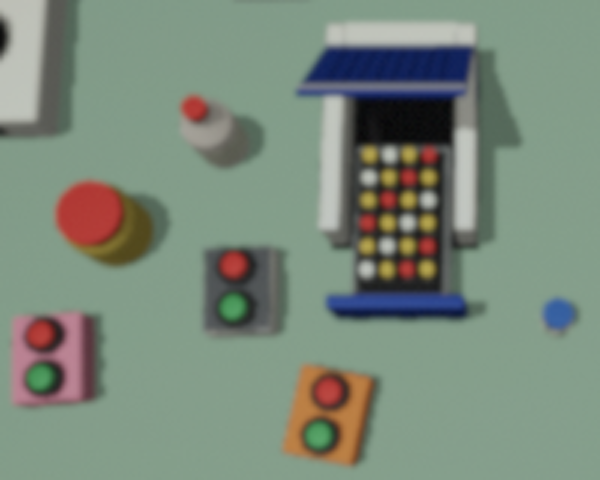

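The crop confirms it: white console at (235,290), green button (233,308) nearer the robot. The blue front is at (397,305) with the lid above it.

```bash
python3 -m crank '[[0.04,-0.25,0,0],[0.04,-0.25,0,0],[0.04,-0.25,0,0],[0.04,-0.25,0,0],[0.04,-0.25,0,0]]' >/dev/null
python3 -m crank '[[0.0,-0.25,0,0],[0.0,-0.25,0,0],[0.0,-0.25,0,0],[0.0,-0.25,0,0],[0.0,-0.25,0,0]]'
python3 -m crank '[[0.0,-0.05,0,0],[0.0,-0.05,0.05,0],[0.0,-0.05,0.1,0],[0.0,-0.05,0.14,0],[0.0,-0.05,0.17,0]]'
```

```text
time: 1.6
tool_pos: [0.4293, 0.127, 0.4047]
orientation: [[1.0, -0.002, 0.0], [-0.002, -1.0, -0.0], [0.0, 0.0, -1.0]]
ft_force: [1.3, 0.2, 0.6]
finger_gap: -0.0002
finger_force: 0.0
time: 2.1
tool_pos: [0.429, 0.1749, 0.232]
orientation: [[1.0, -0.001, -0.003], [-0.001, -1.0, -0.001], [-0.003, 0.001, -1.0]]
ft_force: [1.0, -1.0, 1.6]
finger_gap: -0.0002
finger_force: 0.0
```

```bash
python3 -m crank '[[0.01,-0.006,0,0],[0.02,-0.006,0,0],[0.03,-0.006,0,0],[0.04,-0.006,0,0],[0.05,-0.006,0,0]]'
python3 -m crank '[[0.008,0,0,0],[0.016,0,0,0],[0.024,0,0,0],[0.032,0,0,0],[0.035,0,0,0]]'
python3 -m crank '[[0.002,0,0,0],[0.004,0,0,0],[0.006,0,0,0],[0.008,0,0,0],[0.008,0,0,0]]'
```

```text
time: 2.6
tool_pos: [0.4809, 0.1811, 0.2359]
orientation: [[1.0, -0.002, 0.001], [-0.002, -1.0, 0.0], [0.001, -0.0, -1.0]]
ft_force: [-3.3, 0.3, 0.1]
finger_gap: -0.0004
finger_force: 0.0
time: 3.1
tool_pos: [0.516, 0.1808, 0.2346]
orientation: [[1.0, -0.002, 0.001], [-0.002, -1.0, -0.0], [0.001, 0.0, -1.0]]
ft_force: [-1.6, -0.9, 0.7]
finger_gap: 0.0002
finger_force: 0.0
time: 3.6
tool_pos: [0.5232, 0.181, 0.2346]
orientation: [[1.0, -0.001, 0.0], [-0.001, -1.0, 0.0], [0.0, -0.0, -1.0]]
ft_force: [-1.4, 0.2, -0.4]
finger_gap: 0.0002
finger_force: 0.0
```

```bash
python3 -m crank '[[0.002,0,0,0],[0.004,0,0,0],[0.006,0,0,0],[0.006,0,0,0]]'
```

```text
time: 4.0
tool_pos: [0.5292, 0.181, 0.2346]
orientation: [[1.0, -0.001, 0.0], [-0.001, -1.0, 0.0], [0.0, -0.0, -1.0]]
ft_force: [-2.0, 0.1, -0.4]
finger_gap: 0.0
finger_force: 0.0
```

```bash
python3 -m crank '[[0.002,0,0,0],[0.004,0,0,0],[0.004,0,0,0]]'
python3 - <<'E'
from m import *
im,d=grab('side'); save(im,'pics/side1.png'); S=masks('side')
q=rep('side','front',S,(105,120,50),(130,255,255),(250,200,340,282),(.03,.1))
grab('top');q=rep('top','front',masks('top'),(105,120,50),(130,255,255),(212,200,275,245),(.09,.12))
E
```

```text
time: 4.3
tool_pos: [0.5304, 0.1815, 0.2339]
orientation: [[1.0, -0.0, -0.007], [-0.0, -1.0, -0.002], [-0.007, 0.002, -1.0]]
ft_force: [-12.2, -0.9, 4.2]
finger_gap: 0.0
finger_force: 0.0
side front 373 med [0.5437 0.218  0.0578] p3 [0.458 0.002 0.032] p97 [0.553 0.259 0.097]
  return _methods._mean(a, axis=axis, dtype=dtype,
  ret = um.true_divide(
Traceback (most recent call last):
  File "m.py", line 7, in rep
    q=P[k]; print(n,name,len(q),'med',np.median(q,0).round(4),'p3',np.percentile(q,3,0).round(3),'p97',np.percentile(q,97,0).round(3)); return q
                                                                   ~~~~~~~~~~~~~^^^^^^^
IndexError: index -1 is out of bounds for axis 0 with size 0
```

View pics/side1.png

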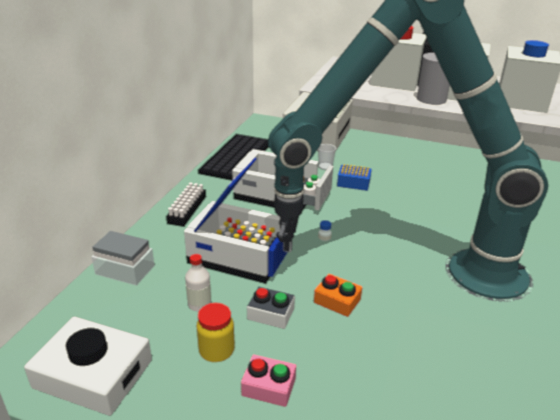

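Force jumped to 12 N at the stop, and the picture shows the blue front flush at (278,248), so the drawer is home. Next: retract, rise and go over the lid.

```bash
python3 -m crank '[[-0.03,0,0,0],[-0.05,0,-0.03,0],[-0.05,0,-0.08,0],[-0.05,0,-0.13,0],[-0.05,0,-0.18,0]]' >/dev/null
python3 -m crank '[[0,0,-0.05,0],[0,0,-0.1,0],[0.04,0,-0.11,0],[0.09,0,-0.11,0],[0.14,0,-0.11,0]]' 
python3 -m crank '[[0.05,0,0,0],[0.09,0,0,0],[0.09,0,0,0],[0.09,0,0,0]]'
python3 - <<'E'
from m import *
grab('side'); S=masks('side'); B=((105,120,50),(130,255,255))
q=rep('side','front',S,*B,(250,210,340,290),(.03,.1))
k=rep('side','lid',S,*B,(195,150,275,240),(.12,.4)); c=k.mean(0); v=np.linalg.svd(k-c)[2]; print(c,v[2])
E
```

```text
time: 5.4
tool_pos: [0.6247, 0.1808, 0.5271]
orientation: [[1.0, -0.002, 0.006], [-0.002, -1.0, 0.001], [0.006, -0.001, -1.0]]
ft_force: [0.6, 0.0, 0.8]
finger_gap: -0.0001
finger_force: 0.0
time: 5.8
tool_pos: [0.7139, 0.1809, 0.5234]
orientation: [[1.0, -0.002, -0.001], [-0.002, -1.0, 0.001], [-0.001, -0.001, -1.0]]
ft_force: [0.0, 0.1, -0.3]
finger_gap: -0.0001
finger_force: 0.0
side front 531 med [0.5432 0.184  0.0602] p3 [ 0.461 -0.     0.033] p97 [0.553 0.258 0.097]
side lid 276 med [0.6795 0.2304 0.2423] p3 [0.653 0.12  0.138] p97 [0.748 0.266 0.282]
[0.68703791 0.2180295  0.23125187] [ 0.83781835 -0.02042232  0.54556699]
```

```bash
python3 -m crank '[[0,0,0.045,0],[0,0,0.08,0],[-0.005,0,0.09,0],[-0.01,0,0.096,0],[-0.018,0,0.1,0]]'
python3 -m crank '[[-0.013,0,0.01,0],[-0.026,0,0.02,0],[-0.037,0,0.031,0],[-0.048,0,0.043,0],[-0.056,0,0.056,0]]'
python3 -m crank '[[-0.004,0,0.007,0],[-0.008,0,0.014,0],[-0.011,0,0.029,0],[-0.015,0,0.042,0],[-0.015,0,0.042,0]]'
```

```text
time: 6.35
tool_pos: [0.6945, 0.1812, 0.4267]
orientation: [[1.0, -0.001, 0.003], [-0.001, -1.0, 0.001], [0.003, -0.001, -1.0]]
ft_force: [0.7, 0.1, 0.2]
finger_gap: -0.0002
finger_force: 0.0
time: 6.85
tool_pos: [0.6384, 0.1817, 0.3718]
orientation: [[1.0, -0.001, 0.005], [-0.001, -1.0, 0.002], [0.005, -0.002, -1.0]]
ft_force: [-0.5, 0.5, 1.3]
finger_gap: 0.0002
finger_force: 0.7
time: 7.35
tool_pos: [0.6229, 0.1806, 0.3239]
orientation: [[1.0, -0.001, -0.004], [-0.001, -1.0, -0.001], [-0.004, 0.001, -1.0]]
ft_force: [-0.3, -0.5, -0.6]
finger_gap: -0.0001
finger_force: 0.0
```

```bash
python3 -m crank '[[-0.002,0,0.008,0],[-0.004,0,0.016,0],[-0.006,0,0.022,0],[-0.007,0,0.026,0],[-0.007,0,0.028,0]]'
python3 - <<'E'
from m import *
im,_=grab('side'); save(cv2.resize(im[120:320,130:400],(800,592)),'pics/side2.png')
E
```

```text
time: 7.85
tool_pos: [0.6167, 0.1809, 0.2981]
orientation: [[1.0, -0.001, -0.001], [-0.001, -1.0, -0.0], [-0.001, 0.0, -1.0]]
ft_force: [-1.5, 0.4, 1.5]
finger_gap: -0.0001
finger_force: 0.5
```

View pics/side2.png

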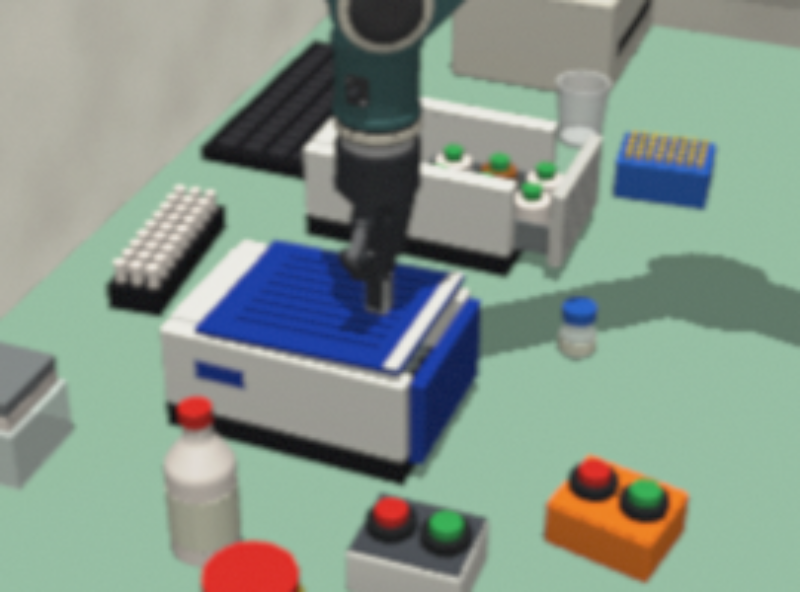

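The lid is nearly shut: fingertip at (378,300), light free edge at (425,320). I'll press on until the force rises.

```bash
python3 -m crank '[[-0.001,0,0.003,0],[-0.001,0,0.006,0],[-0.001,0,0.008,0],[-0.001,0,0.008,0]]'
```

```text
time: 8.3
tool_pos: [0.616, 0.1811, 0.2924]
orientation: [[1.0, -0.001, 0.001], [-0.001, -1.0, -0.001], [0.001, 0.0, -1.0]]
ft_force: [-4.5, -1.7, 10.9]
finger_gap: -0.0001
finger_force: 5.7
```

```bash
python3 -m crank '[[0,0,0.002,0],[0,0,0.002,0],[0,0,-0.02,0],[0,0,-0.07,0],[0,0,-0.12,0]]'
python3 -m crank '[[-0.03,-0.04,0,0],[-0.06,-0.08,0,0],[-0.09,-0.12,0,0],[-0.12,-0.16,0,0],[-0.134,-0.187,0,0]]' 
python3 -m crank '[[0,0,0.04,0],[0,0,0.08,0],[0,0,0.1,0],[0,0,0.12,0]]'
python3 - <<'E'
from m import *
grab('side'); S=masks('side'); B=((105,120,50),(130,255,255))
P=S[3]; h=S[2]; k=(cv2.inRange(h,*B)>0)&(P[...,2]>.09)&(P[...,0]>.58)&(P[...,0]<.8)&(abs(P[...,1]-.18)<.1)
q=P[k]; v=np.linalg.svd(q-q.mean(0))[2][2]; print('lid',len(q),q.mean(0),v,np.percentile(q[:,2],[3,97]))
rep('side','g',S,(50,100,50),(80,255,255),(272,290,292,312)); o=manip.get_obs();print(o['tool_pos'],o['time'])
im=S[0]; save(cv2.resize(im[160:340,180:420],(800,600)),'pics/side3.png')
E
```

```text
time: 8.8
tool_pos: [0.6155, 0.1808, 0.411]
orientation: [[1.0, -0.001, -0.003], [-0.001, -1.0, -0.001], [-0.003, 0.001, -1.0]]
ft_force: [2.1, 0.9, -0.2]
finger_gap: 0.0001
finger_force: 0.0
time: 9.3
tool_pos: [0.4785, 0.3715, 0.411]
orientation: [[1.0, 0.004, -0.001], [0.004, -1.0, 0.001], [-0.001, -0.001, -1.0]]
ft_force: [0.1, 0.1, 0.3]
finger_gap: 0.0002
finger_force: 0.0
time: 9.7
tool_pos: [0.4818, 0.368, 0.2889]
orientation: [[1.0, -0.001, -0.001], [-0.001, -1.0, -0.001], [-0.001, 0.001, -1.0]]
ft_force: [-0.1, -0.0, -0.1]
finger_gap: 0.0004
finger_force: 0.0
lid 2021 [0.67447534 0.19197824 0.12099627] [ 1.32588192e-04 -2.96396125e-03 -9.99995599e-01] [0.11742556 0.12439356]
side g 113 med [0.4802 0.3723 0.0677] p3 [0.469 0.352 0.058] p97 [0.494 0.382 0.073]
[0.48108308 0.36712056 0.28587332] 9.75
```

View pics/side3.png

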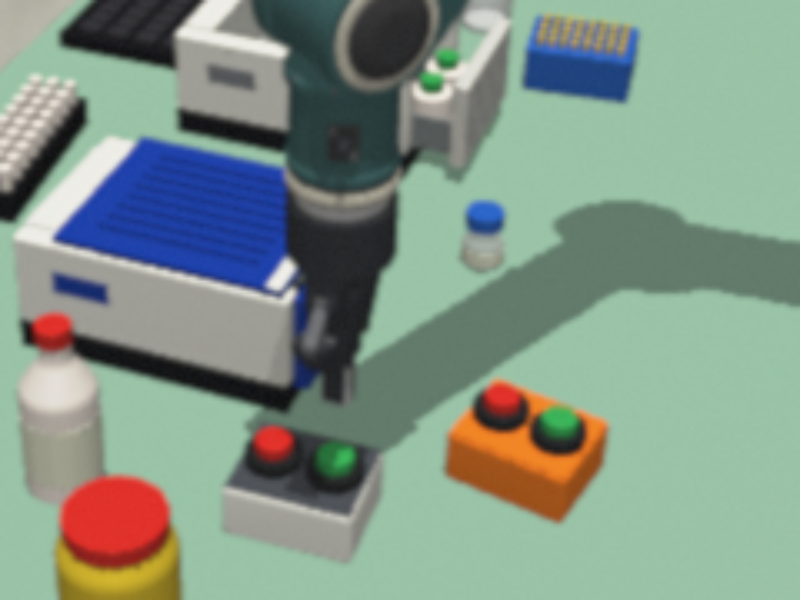

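The lid is flat and shut. The fingertip at (340,385) stands right above the green button at (338,462).

```bash
python3 -m crank '[[0.001,0,0.015,0],[0.001,0,0.03,0],[0.001,0,0.036,0],[0.001,0,0.038,0],[0.001,0,0.038,0]]'
python3 -m crank '[[0,0,0.002,0],[0,0,0.004,0],[0,0,0.006,0],[0,0,0.007,0],[0,0,0.007,0]]'
```

```text
time: 10.25
tool_pos: [0.4833, 0.3683, 0.2528]
orientation: [[1.0, -0.001, 0.0], [-0.001, -1.0, 0.0], [0.0, -0.0, -1.0]]
ft_force: [0.1, 0.1, 0.8]
finger_gap: -0.0002
finger_force: 0.0
time: 10.75
tool_pos: [0.4832, 0.3681, 0.2455]
orientation: [[1.0, -0.001, -0.0], [-0.001, -1.0, -0.0], [-0.0, 0.0, -1.0]]
ft_force: [-0.5, 0.7, -0.4]
finger_gap: -0.0001
finger_force: 0.0
```

```bash
python3 -m crank '[[0,0,0.002,0],[0,0,0.004,0],[0,0,0.006,0],[0,0,0.006,0]]'
```

```text
time: 11.15
tool_pos: [0.4833, 0.3682, 0.2396]
orientation: [[1.0, -0.001, 0.0], [-0.001, -1.0, -0.0], [0.0, 0.0, -1.0]]
ft_force: [0.3, -1.3, 2.0]
finger_gap: 0.0001
finger_force: 1.1
```

```bash
python3 -m crank '[[0,0,0.002,0],[0,0,0.004,0],[0,0,0.004,0]]'; python3 -m crank '[[0,0,0.002,0],[0,0,0.003,0],[0,0,0.003,0]]'
```

```text
time: 11.45
tool_pos: [0.4832, 0.3682, 0.2357]
orientation: [[1.0, -0.001, 0.0], [-0.001, -1.0, 0.0], [0.0, -0.0, -1.0]]
ft_force: [-0.8, -1.4, 4.2]
finger_gap: -0.0005
finger_force: 2.2
time: 11.75
tool_pos: [0.4832, 0.3684, 0.2348]
orientation: [[1.0, -0.001, 0.001], [-0.001, -1.0, -0.001], [0.001, 0.001, -1.0]]
ft_force: [-3.5, -4.8, 18.3]
finger_gap: -0.0
finger_force: 9.1
```

The button bottomed out at 18 N. I'll let go, rise clear and check.

```bash
python3 -m crank '[[0,0,-0.01,0],[0,0,-0.04,0],[0,0,-0.09,0],[0,0,-0.14,0],[0,0,-0.18,0]]'
python3 -m crank '[[-0.05,0,0,0],[-0.05,0.05,0,0],[-0.05,0.1,0,0],[-0.05,0.2,0,0],[-0.05,0.25,0,0]]'
python3 -m crank '[[0,0.05,0,0],[0,0.1,0,0],[0,0.15,0,0],[0,0.2,0,0],[0,0.25,0,0]]'
python3 - <<'E'
from m import *
im,_=grab('side'); save(im,'pics/side4.png'); S=masks('side'); grab('top'); T=masks('top')
P=S[3]; k=(cv2.inRange(S[2],(105,120,50),(130,255,255))>0)&(abs(P[...,0]-.55)<.06)&(abs(P[...,1]-.18)<.09)&(P[...,2]>.03)&(P[...,2]<.09)
print('front x',np.percentile(P[k][:,0],[5,50,95]))
rep('side','g',S,(50,100,50),(80,255,255),(272,290,292,312)); rep('top','lid',T,(105,120,50),(130,255,255),(205,130,275,240),(.1,.2))
print(manip.get_obs()['time'])
E
```

```text
time: 12.25
tool_pos: [0.4831, 0.3683, 0.4153]
orientation: [[1.0, -0.001, 0.001], [-0.001, -1.0, 0.001], [0.001, -0.001, -1.0]]
ft_force: [0.2, -0.3, 0.1]
finger_gap: -0.0001
finger_force: 0.0
time: 12.75
tool_pos: [0.4324, 0.1664, 0.4125]
orientation: [[1.0, -0.001, 0.0], [-0.001, -1.0, -0.0], [0.0, 0.0, -1.0]]
ft_force: [1.7, 0.0, 0.2]
finger_gap: 0.0001
finger_force: 0.0
time: 13.25
tool_pos: [0.4321, -0.0838, 0.4128]
orientation: [[1.0, -0.001, 0.001], [-0.001, -1.0, -0.0], [0.001, 0.0, -1.0]]
ft_force: [0.1, 0.3, 0.5]
finger_gap: 0.0001
finger_force: 0.0
front x [0.54183498 0.54362897 0.5516769 ]
side g 112 med [0.4801 0.372  0.0674] p3 [0.469 0.355 0.057] p97 [0.495 0.381 0.072]
top lid 2687 med [0.6597 0.1795 0.1187] p3 [0.549 0.104 0.107] p97 [0.751 0.255 0.124]
13.35
```

View pics/side4.png

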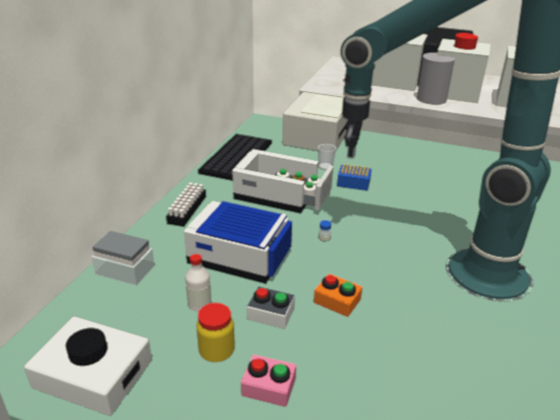

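The drawer is home at (280,245), the lid is shut at (242,223) and the green button has sprung back at (281,299). Everything else stands where it was.

```bash
python3 -c "from workcell import manip; print(manip.job_done())"
```

```text
the job is handed in; nothing more can be done
None
```

I pushed the sample drawer home, shut the lid, then pressed and released the green start button, in that order. The reagent drawer, the red button and everything else were left alone, and the job was handed in at about 13.4 s.

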